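Hang the tea infuser and hold the dipping lever down at the third click

ROBOT

A 6-joint arm with a two-finger parallel gripper is mounted at the origin on a cart in front of the work surface, level with it; the furniture and walls round the work are solid. World frame = base frame: x ahead of the robot, y to its left, z up, the work surface at z = 0. Lengths are in m, angles in degrees, forces in N, time in s.
With the tool pointing down it reaches from about 0.35 to 0.85 m from the base axis. Payload 8.1 kg.
Tool frame: the origin (TCP) lies at the very end of the fingers, on their centre line; the grasp point (between the pads) lies 19 mm behind it (manip.grasp_offset is the x of the grasp point in the tool frame, in m); x points along the fingers, y is the direction in which the jaws open and shut, and the axes are right-handed (so a half turn about x gives the same grasp; the last joint's range is limited). The gripper opens to 93 mm and grips with 3 to 60 N. Pads are 15 mm wide; open, the fingers measure 128 mm over their backs; the gripper's body (75 mm by 188 mm) begins 65 mm behind the grasp point.
Start: joints at [58.361, 7.471, 85.268, -0, 87.261, -4.893], TCP at [0.27, 0.536, 0.219] pointing down, gripper open.
Joint ranges: [-169.43, 169.43], [-51.17, 129.36], [1.28, 143.12], [-76.62, 256.62], [0, 156.53], [-152.29, 152.29]. Speed limits (degrees/s): [136.94, 136.94, 159.86, 180, 180, 180].

INTERFACE

Orientations are given as [roll, pitch, yaw] about the fixed x, y, z axes, in that order (R = Rz(yaw) Ry(pitch) Rx(roll)).
In Python, from bench import manip, imaging gives the robot as it stands.
- The arm moves only by the tool move_arm, never from a script. Its argument "increments" is a list of rows, each an object of numbers: "wx", "wy", "wz": the turn, a rotation vector about the world's x, y, z in degrees; "tx", "ty", "tz": the shift along the world's x, y, z in mm; "jaw": the opening, from 0 (shut) to 1 (fully open). A call has 1 to 5 rows; each row shifts and turns the commanded pose from where the row before left it; what a row does not reach is not made up. A row lasts 1/10 s, in which the tool goes at most 50 mm and 8.59 degrees, less where a joint would pass 70% of its speed; a pose out of reach is approached as far as the arm can. A call is refused whole if a number of a shift passes 50 or a number of a turn 8.59, either way. A call with a gripper value outside its range is refused whole. The fingers move at their own pace and stop on an object; "grip_force" is the grip in N (left out, the last holds). Time passes only in rows, so rows that do not move let the fingers close. It gives the time, the measured TCP pose, the force and the opening at its end, in the units of the state.
- manip.sense(): the state, without advancing time (a new reading comes with each control period).
- imaging.grab_frame(name): name is "side" or "top"; returns the picture (400x640x3 uint8, red, green, blue); there is no depth.
- imaging.camera_params(name): a dict with "intrinsics" (3x3 intrinsics, pixels), "T" (4x4, takes a point from camera to world coordinates). Camera axes: x right, y up, looking along -z (the intrinsics and any distortion apply to the point x, -y, -z); pixel columns grow to the right and rows downward; lengths in m; the calibration is good to about 2 mm. A picture is of the moment at which its call begins. camera_params takes no time and is no camera call.
- manip.sign_off(): hands the job in, once; it reports no verdict.
The state is a dict: "clock": time; "q": joint angles; "qd": joint speeds; "effort": joint torques, N m; "position": TCP position; "ee_rot": TCP orientation; "ft_force": force on the tool from outside, world axes, zero at the start; "ft_torque": the same for the moment, N m; "opening": finger opening in m.
Only numpy, scipy, OpenCV 4.12 (cv2) and the standard library are available. Lean on these libraries where they do the work, as an engineer would, in place of code of your own. Each camera call takes 0.05 s, during which the arm holds its last target.

TASK

Hang the steel tea infuser by its wire handle on the hook of the brewing stand and let go of it. Then press the stand's red lever pad down with the fingertips, past the first two clicks to the third (lowest) level, so that the infuser dips into the blue pot; the lever springs back up, so finish while still holding it down there. Leave the pot and the other things on the worktop where they stand.

Things in the scene. Friction and masses are not known exactly. Their poses are not given: they have to be found in the camera images.
- stand: Brewing stand, fixed. Wooden base plate 160 (x) x 130 (y) x 12 mm, reaching x = -125 to +35 mm; at its back a dark upright housing 62 mm wide, top at 248 mm, before which a grey sprung carriage slides. Origin on the worktop at the carriage's foot; its -x axis is its front (side of hook and pot, roughly toward the robot), z up.
- dipper: Sprung carriage with hook and lever pad in one. Origin and axes as the stand's at rest (z = 0); goes straight down when pressed: z = -0.060 m is the third level. It clicks over a ridge just before each level, 20, 40, 60 mm down; end stop 66 mm. The spring returns it fully from any level: about 5 N at the top, 11 N at the third; clicks add, then drop, 1 to 4 N. The infuser's weight does not move it.
- hook_valley (a point): Upturned hook of 7 mm round wire on the carriage, pointing along the stand's -x. Point: top of the wire in the hook's valley, 65 mm in front of the stand's origin, 215 mm high at rest; axes as the stand's. The tip's top is 18 mm above it and 30 mm further to -x; to the rear the wire rises 14 mm to the carriage, 50 mm behind. The wire is 7 mm thick below the point.
- pad_top (a point): Red lever pad, 34 x 34 x 10 mm, on the carriage: its arm leaves the carriage to the stand's -y side. Origin: centre of the pad's top face, 255 mm above the worktop at rest, 82 mm to the -y side of the stand's middle; axes as the stand's. It goes straight down with the carriage.
- infuser: Steel tea infuser, about 130 g: closed can 42 mm across (rim 47), 45 mm high, upright; origin at the centre of its underside. Its 5 mm wire handle stands in its y-z plane: legs at y = +-24 mm, crossbar along y at z = 105 mm; opening 43 mm wide, 57 high. On the bar stands a square wooden grip 16 x 16 mm, z = 107.5 to 147.5 mm, to be pinched from above.
- infuser_bar (a point): Centre of the infuser's handle crossbar, 105 mm above its underside. Hung, it lies 2.5 mm above the hook's valley point.
- pot: Open blue pot, loose, on the base plate under the hook: 96 mm across, 80 mm high, wall 4 mm; origin at the centre of its underside (12 mm above the worktop). The hung infuser is about 18 mm above its rim with the carriage up, and about 42 mm inside it at the third level.
- salt_bowl: Stoneware salt bowl, 110 mm across, 51 mm high, loose; origin under its centre. Leave alone.
- oil_bottle: Square translucent grey bottle with black cap, 42 x 42 x 170 mm, loose; origin under its centre. Leave alone.
- red_ring_jar: Low glass jar with a red ring, 94 x 90 x 69 mm, loose; origin under its centre. Leave alone.
Not all that is in view belongs to the job. What is shaped like the pot but purple is not meant.

How it is judged:
By the outcome, as a careful person would: the job done as asked, in the order asked, and still so for the second after the job is handed in, while the arm keeps its last pose, push and grip.
It also fails if it takes over 51 s, if anything falls off the work surface, if the arm or the gripper's body presses on something with over 40 N, if the wrist force passes 120 N, or if a joint passes its speed limit or range.

## Working session

There is one attempt and no reset: what is moved stays moved. The work goes in short steps, Python scripts to look and compute and a tool call to move; the robot and the scene stay as the last step left them, time stands still between calls to the robot, and variables do not carry over. Pictures are saved under pics/ and viewed, and the job is handed in when it is done.

Besides the shell and the picture viewer there is one more tool, called after ">>>" by a JSON object that holds its "fn" and its "kwargs". move_arm: Moves the arm, as the interface text tells. Its arguments: {"type":"object","properties":{"increments":{"type":"array","items":{"type":"object","properties":{"wx":{"type":"number"},"wy":{"type":"number"},"wz":{"type":"number"},"tx":{"type":"number"},"ty":{"type":"number"},"tz":{"type":"number"},"jaw":{"type":"number"}}}},"grip_force":{"type":"number"}},"required":["increments"]}

```bash
mkdir -p pics
python3 - <<'E'
from bench import manip, imaging
import cv2
print(manip.sense(), manip.grasp_offset)
for n in ("side","top"):
    im=imaging.grab_frame(n); cv2.imwrite(f"pics/{n}0.png",im[:,:,::-1]); p=imaging.camera_params(n); print(n,p)
E
```

```text
{'clock': 0.0, 'q': array([ 5.83609805e+01,  7.51490453e+00,  8.53299876e+01,  1.14372570e-03,
        8.72612371e+01, -4.89212377e+00]), 'qd': array([-1.59408761e-02, -4.16819917e-02,  7.35761413e-05, -5.94305777e-02,
       -3.80113929e-02,  9.45514956e-02]), 'effort': array([-9.54774841e-04, -5.59856379e+01, -4.91742218e+01,  7.65349274e-02,
        3.60550289e-02, -7.88396915e-05]), 'position': array([0.26969193, 0.53532864, 0.21758279]), 'ee_rot': array([ -95.50880013,   89.8938646 , -122.25575156]), 'ft_force': array([-0.0177824 ,  0.01762453, -0.37742528]), 'ft_torque': array([-0.0233111 ,  0.01025419, -0.01097226]), 'opening': 0.09292545962898072} -0.0188
side {'intrinsics': array([[392.88554288,   0.        , 321.60313125],
       [  0.        , 392.88554288, 197.07229043],
       [  0.        ,   0.        ,   1.        ]]), 'T': array([[ 0.85401274,  0.4413145 , -0.27550635,  0.27639161],
       [-0.52015885,  0.73432929, -0.43611381, -0.48549769],
       [ 0.00984903,  0.51575382,  0.85668022,  1.04564476],
       [ 0.        ,  0.        ,  0.        ,  1.        ]])}
top {'intrinsics': array([[390.65454734,   0.        , 315.93260385],
       [  0.        , 390.65454734, 197.7359527 ],
       [  0.        ,   0.        ,   1.        ]]), 'T': array([[ 0.01252426,  0.99394227, -0.10918747,  0.444455  ],
       [-0.99978248,  0.01426889,  0.01521165, -0.02258893],
       [ 0.01667748,  0.1089732 ,  0.99390478,  1.30436143],
       [ 0.        ,  0.        ,  0.        ,  1.        ]])}
```

View pics/side0.png

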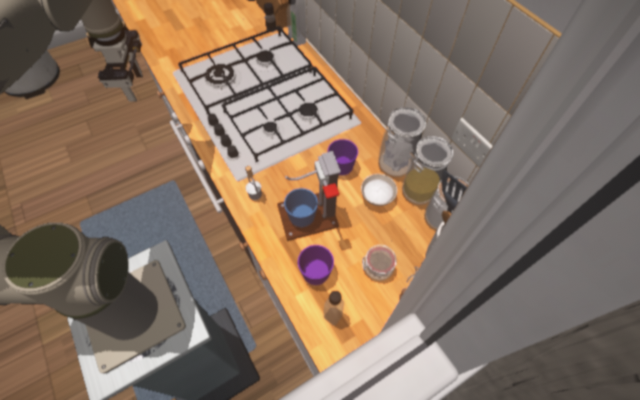

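View pics/top0.png

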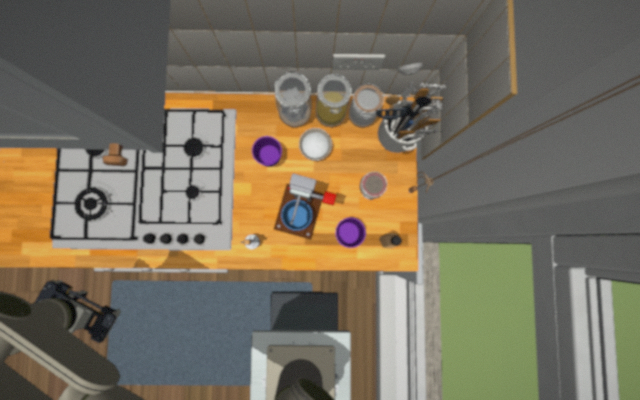

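Side view: stand with the blue pot at (302,208), infuser at (253,185), red pad at (331,190). Top view: infuser at (252,240), pot at (296,215), red pad at (329,198). Purple pots at side (342,155) and (316,265) are the decoys. Next I'll check enlarged crops.

Run:
```python
import cv2,numpy as np
a=cv2.imread("pics/side0.png")[140:240,230:350]; b=cv2.imread("pics/top0.png")[165:265,235:355]
a=cv2.resize(a,None,fx=6,fy=6,interpolation=cv2.INTER_CUBIC);b=cv2.resize(b,None,fx=6,fy=6,interpolation=cv2.INTER_CUBIC)
cv2.imwrite("pics/sc0.png",a);cv2.imwrite("pics/tc0.png",b)
```

```text
(no output)
```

View pics/sc0.png

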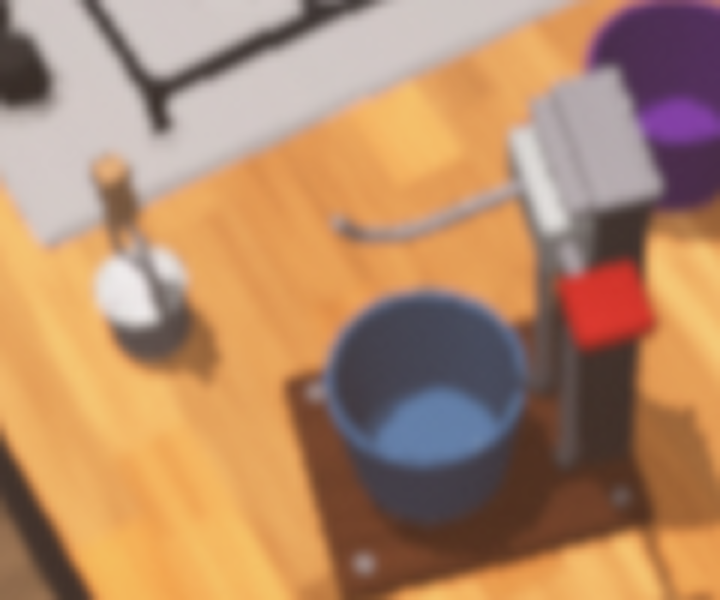

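View pics/tc0.png

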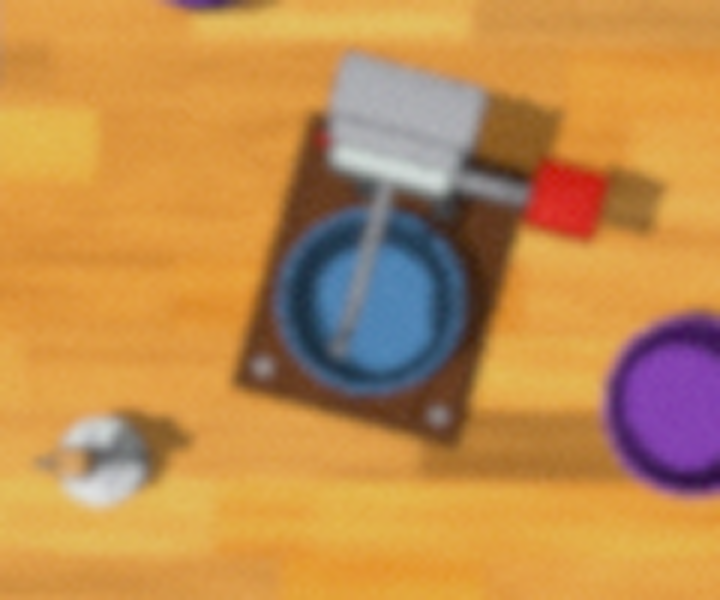

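Run:
```python
import cv2,numpy as np
from bench import imaging
for n,(x,y) in (("side",(232,158)),("top",(232,220))):
    f=np.mean([imaging.grab_frame(n)[:,:,::-1].astype(float) for _ in range(4)],0).astype(np.uint8)
    cv2.imwrite(f"pics/{n}_avg.png",f)
    c=f[y:y+48,x:x+48]
    cv2.imwrite(f"pics/inf_{n}.png",cv2.resize(c,None,fx=12,fy=12,interpolation=cv2.INTER_CUBIC))
a=cv2.imread("pics/inf_side.png");b=cv2.imread("pics/inf_top.png")
cv2.imwrite("pics/inf.png",cv2.resize(np.hstack([a,b]),(800,400)))
```

```text
(no output)
```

View pics/inf.png

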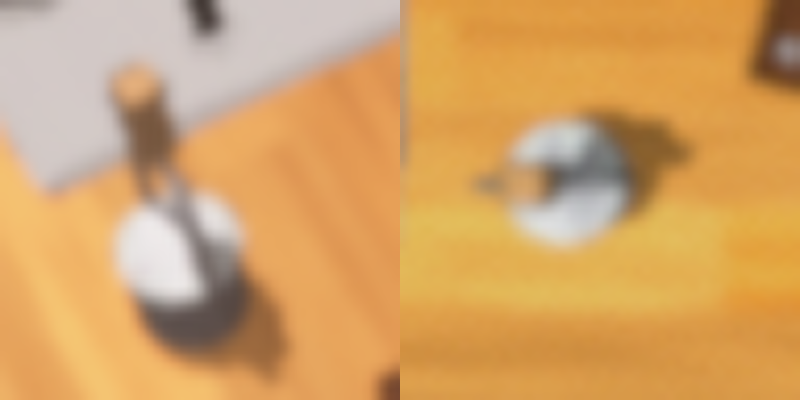

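```bash
cat > h.py <<'E'
import numpy as np,cv2
from bench import imaging
from scipy.optimize import least_squares
P={n:imaging.camera_params(n) for n in("side","top")}
def proj(n,X):
    X=np.atleast_2d(X);T=np.array(P[n]["T"]);c=(X-T[:3,3])@T[:3,:3]
    K=np.array(P[n]["intrinsics"]);p=np.c_[c[:,0]/-c[:,2],-c[:,1]/-c[:,2]]
    return p*[K[0,0],K[1,1]]+K[:2,2]
def pose(p,X):
    X=np.atleast_2d(X);c,s=np.cos(p[2]),np.sin(p[2])
    return np.c_[p[0]+c*X[:,0]-s*X[:,1],p[1]+s*X[:,0]+c*X[:,1],X[:,2]]
def fit(obs,p0,fixyaw=False):
    def r(p):
        return np.concatenate([(proj(n,pose(p,np.array(X)/1000))[0]-uv) for n,X,uv in obs])
    return least_squares(r,p0,loss='soft_l1')
E
python3 - <<'E'
from h import *
f6=lambda u,v,ox,oy:np.array([(u+.5)/6-.5+ox,(v+.5)/6-.5+oy])
S=lambda u,v:f6(u,v,230,140); T=lambda u,v:f6(u,v,235,165)
obs=[("top",(0,-82,255),T(567,199)),("top",(-95,0,233),T(340,348)),("top",(-125,65,12),T(236,384)),("top",(-125,-65,12),T(456,446)),
("side",(0,-82,255),S(607,300)),("side",(-95,0,233),S(338,222)),("side",(-125,65,12),S(288,380)),("side",(35,-65,12),S(648,523))]
r=fit(obs,[.5,0,-.2]);print("stand",r.x,np.degrees(r.x[2]));print(r.fun.reshape(-1,2).round(2))
s=r.x
g=lambda u,v,ox,oy:np.array([(u+.5)/8.333-.5+ox,(v+.5)/8.333-.5+oy])
S=lambda u,v:g(u,v,232,158);T=lambda u,v:g(u,v,232,220)
obs=[("side",(0,0,147.5),S(137,85)),("side",(0,0,45),S(180,249)),("top",(0,0,45),T(168,183)),("top",(0,0,147.5),T(127,183))]
for y in (-.3,0,.3):
  o=obs+[("top",(0,24,105),T(82,183))]
  r=fit(o,[.33,.16,y]);print("inf",r.x,np.degrees(r.x[2]),r.cost);print(r.fun.reshape(-1,2).round(2))
i=r.x
np.save("st.npy",s);np.save("inf.npy",i)
# overlay
def draw(im,n,p,pl,col,k,o):
    q=(proj(n,pose(p,np.array(pl,float)/1000))-o+.5)*k
    cv2.polylines(im,[q.round().astype(int)],False,col,1,cv2.LINE_AA)
out=[]
for n,(x,y,w,h) in (("side",(228,140,125,105)),("top",(228,165,125,105))):
    k=6;im=cv2.resize(cv2.imread(f"pics/{n}_avg.png")[y:y+h,x:x+w],None,fx=k,fy=k,interpolation=cv2.INTER_CUBIC);o=np.array([x,y])
    D=lambda p,pl,c:draw(im,n,p,pl,c,k,o)
    D(s,[(-125,-65,12),(-125,65,12),(35,65,12),(35,-65,12),(-125,-65,12)],(0,255,0))
    D(s,[(-17,-99,255),(-17,-65,255),(17,-65,255),(17,-99,255),(-17,-99,255)],(255,255,0))
    D(s,[(-15,0,229),(-65,0,215),(-95,0,233)],(0,255,255))
    t=np.linspace(0,2*np.pi,40)
    D(s,[(-65+48*np.cos(a),48*np.sin(a),92) for a in t],(0,255,0))
    for R,z in((23.5,45),(21,0)):D(i,[(R*np.cos(a),R*np.sin(a),z) for a in t],(0,255,0))
    D(i,[(0,-24,45),(0,-24,105),(0,24,105),(0,24,45)],(0,0,255))
    D(i,[(-8,-8,147.5),(-8,8,147.5),(8,8,147.5),(8,-8,147.5),(-8,-8,147.5)],(255,0,0))
    cv2.imwrite(f"pics/ov_{n}.png",im)
E
```

```text
stand [ 0.58378342  0.00064189 -0.2816957 ] -16.139974816260423
[[ 1.45 -0.27]
 [ 0.24  0.09]
 [-0.94  0.13]
 [ 0.16  1.31]
 [ 0.69  0.35]
 [-0.43 -0.63]
 [-1.36 -1.21]
 [ 1.12 -0.22]]
inf [0.43921296 0.16020303 0.00949169] 0.5438340379991462 0.2551454475342365
[[-0.13 -0.37]
 [-0.16 -0.3 ]
 [ 0.43 -0.02]
 [ 0.26  0.06]
 [-0.03 -0.  ]]
inf [0.43921296 0.16020303 0.0094917 ] 0.5438346165714844 0.2551454475342214
[[-0.13 -0.37]
 [-0.16 -0.3 ]
 [ 0.43 -0.02]
 [ 0.26  0.06]
 [-0.03 -0.  ]]
inf [0.43921296 0.16020303 0.0094917 ] 0.5438341829444463 0.2551454475342576
[[-0.13 -0.37]
 [-0.16 -0.3 ]
 [ 0.43 -0.02]
 [ 0.26  0.06]
 [-0.03 -0.  ]]
```

View pics/ov_side.png

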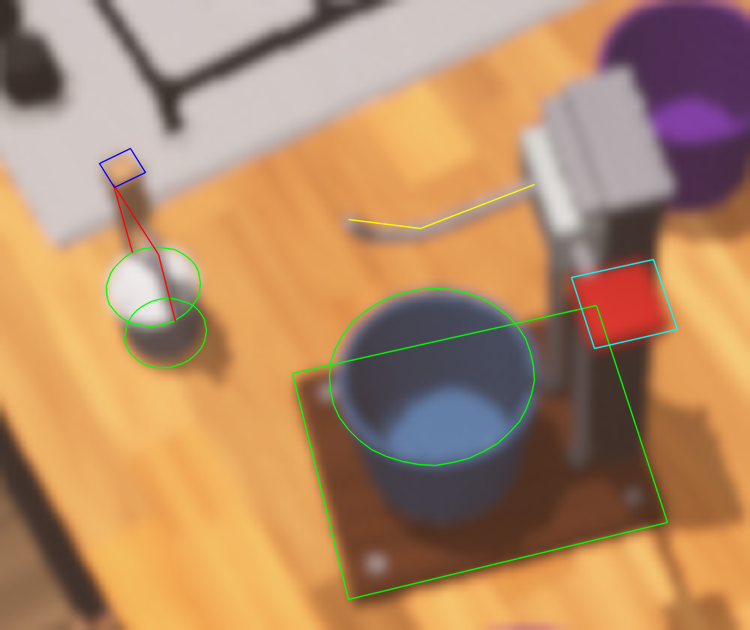

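View pics/ov_top.png

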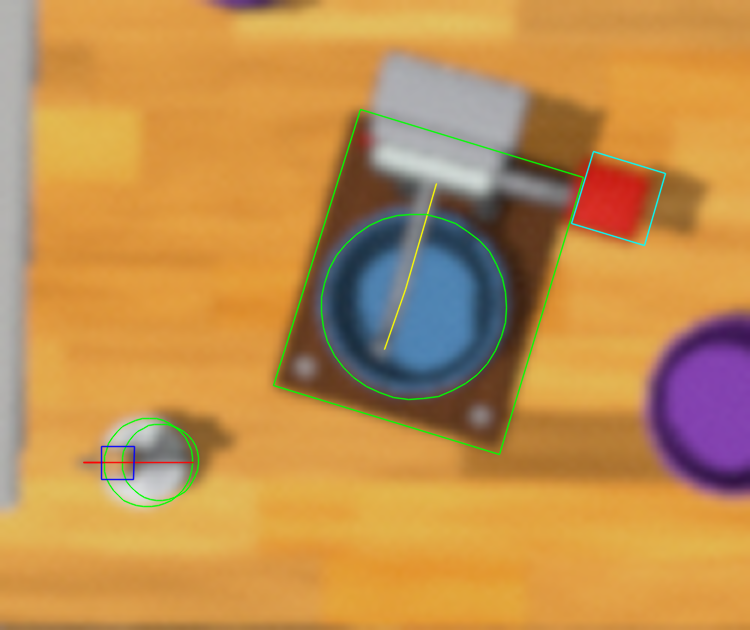

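```bash
cat > fit2.py <<'E'
from h import *
from scipy.spatial.transform import Rotation as Ro
S=lambda u,v:np.array([(u+.5)/6-.5+228,(v+.5)/6-.5+140]); T=lambda u,v:np.array([(u+.5)/6-.5+228,(v+.5)/6-.5+165])
g=lambda u,v,ox,oy:np.array([(u+.5)/8.333-.5+ox,(v+.5)/8.333-.5+oy])
S2=lambda u,v:g(u,v,232,158);T2=lambda u,v:g(u,v,232,220)
so=[("top",(0,-82,255),T(608,200)),("top",(-95,0,229.5),T(382,346)),("top",(-15,0,225.5),T(421,193)),
("top",(-125,65,12),T(275,385)),("top",(-125,-65,12),T(499,454)),
("side",(0,-82,253),S(620,300)),("side",(-95,0,229.5),S(354,224)),("side",(-15,0,225.5),S(526,190)),
("side",(-125,65,12),S(294,377)),("side",(35,-65,12),S(667,523)),("side",(-125,-65,12),S(350,600))]
io=[("side",(0,0,147.5),S2(137,87)),("side",(0,0,45),S2(180,247)),("top",(0,0,45),T2(168,183)),("top",(0,0,147.5),T2(128,183)),("top",(0,24,105),T2(82,183))]
def pj(n,X,d):
    T=np.array(P[n]["T"]);R=T[:3,:3]@Ro.from_rotvec(d[3:]).as_matrix();c=(np.atleast_2d(X)-T[:3,3]-d[:3])@R
    K=np.array(P[n]["intrinsics"]);p=np.c_[c[:,0]/-c[:,2],-c[:,1]/-c[:,2]]
    return (p*[K[0,0],K[1,1]]+K[:2,2])[0]
def res(v):
    s,i=v[:3],v[3:6];d={"side":v[6:12],"top":v[12:18]}
    r=[(pj(n,pose(p,np.array(X)/1000),d[n])-uv)/.5 for p,o in((s,so),(i,io)) for n,X,uv in o]
    return np.concatenate(r+[d[n]/np.r_[[.002]*3,[.002]*3] for n in d])
if __name__=="__main__":
    r=least_squares(res,np.r_[.58,0,-.28,.44,.16,0,np.zeros(12)],loss="soft_l1",x_scale=np.r_[np.ones(6)*.1,np.ones(12)*.002])
    v=r.x;print(v[:6].round(4),np.degrees(v[[2,5]]));print((v[6:]*1000).round(2));print((r.fun[:32].reshape(-1,2)*.5).round(2))
    np.save("v.npy",v)
    print("valley",pose(v[:3],[-.065,0,.215]),"pad",pose(v[:3],[0,-.082,.255]))
E
python3 fit2.py
```

```text
[ 0.5832  0.0032 -0.2721  0.4389  0.1614  0.0024] [-15.59155032   0.13881537]
[-0.13  0.28  0.6   1.08  0.96 -0.37  0.13 -0.28  0.91 -0.24  0.5  -0.09]
[[ 0.82 -0.51]
 [-0.21  0.75]
 [ 1.64 -1.32]
 [-0.79  0.37]
 [-0.28  0.01]
 [ 0.5   0.67]
 [-1.13  0.12]
 [ 1.03 -0.27]
 [-0.56 -0.28]
 [-0.04 -0.38]
 [-0.26  0.05]
 [ 0.09 -0.21]
 [ 0.08  0.32]
 [ 0.22  0.02]
 [-0.09  0.11]
 [-0.25 -0.01]]
valley [[0.52057794 0.02067386 0.215     ]] pad [[ 0.56114631 -0.07577928  0.255     ]]
```

```bash
cat > st.py <<'E'
from bench import manip
import numpy as np
from scipy.spatial.transform import Rotation as Ro
def st():
    s=manip.sense();R=Ro.from_euler('xyz',s["ee_rot"],degrees=True).as_matrix()
    print("t",round(s["clock"],2),"pos",s["position"].round(4),"x",R[:,0].round(3),"jawyaw",np.degrees(np.arctan2(R[1,1],R[0,1])).round(2),"F",s["ft_force"].round(2),"M",s["ft_torque"].round(2),"op",round(s["opening"],4),"q",s["q"].round(1))
if __name__=="__main__": st()
E
python3 st.py
```

```text
t 0.5 pos [0.27   0.5358 0.2186] x [-0. -0. -1.] jawyaw 63.25 F [ 0.13 -0.12 -0.04] M [ 0.   -0.02  0.01] op 0.0932 q [58.4  7.5 85.3  0.  87.3 -4.9]
```

>>> {"fn": "move_arm", "kwargs": {"increments": [{"tx": 10, "ty": -22, "wz": 2.7}, {"tx": 17, "ty": -37, "wz": 2.7}, {"tx": 17, "ty": -37, "wz": 2.7}, {"tx": 17, "ty": -37, "wz": 2.7}, {"tx": 17, "ty": -37, "wz": 2.7}]}}

```text
invalid input at $.increments[0]: expected keys wx, wy, wz, tx, ty, tz, jaw
```

>>> {"fn": "move_arm", "kwargs": {"increments": [{"tx": 17, "ty": -37, "wz": 2.7}, {"tx": 17, "ty": -37, "wz": 2.7}, {"tx": 17, "ty": -37, "wz": 2.7}, {"tx": 17, "ty": -37, "wz": 2.7}, {"tx": 17, "ty": -37, "wz": 2.5}]}}

```text
invalid input at $.increments[0]: expected keys wx, wy, wz, tx, ty, tz, jaw
```

>>> {"fn": "move_arm", "kwargs": {"increments": [{"tx": 6, "ty": -19}, {}, {}]}}

```text
invalid input at $.increments[0]: expected keys wx, wy, wz, tx, ty, tz, jaw
```

```bash
cat > look.py <<'E'
import sys
from h import *
from st import st
st()
tag=sys.argv[1];b=eval(sys.argv[2])
o=[]
for n in("side","top"):
    f=imaging.grab_frame(n)[:,:,::-1].copy();cv2.imwrite(f"pics/{n}_{tag}.png",f)
    x,y,w=b[n];o.append(cv2.resize(f[y:y+w,x:x+w],(400,400),interpolation=cv2.INTER_CUBIC))
cv2.imwrite(f"pics/lk_{tag}.png",np.hstack(o))
E
python3 look.py a "dict(side=(200,115,90),top=(200,195,90))"
```

```text
t 0.5 pos [0.27   0.5358 0.2186] x [-0. -0. -1.] jawyaw 63.25 F [ 0.13 -0.12 -0.04] M [ 0.   -0.02  0.01] op 0.0932 q [58.4  7.5 85.3  0.  87.3 -4.9]
```

View pics/lk_a.png

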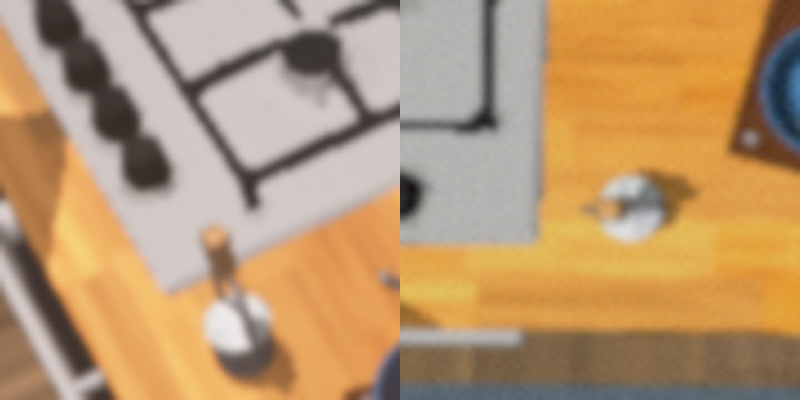

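All keys are required in every row, so the arm has not moved. I'm resending the moves.

>>> {"fn": "move_arm", "kwargs": {"increments": [{"wx": 0, "wy": 0, "tz": 0, "jaw": 1, "tx": 10, "ty": -22, "wz": 2.7}, {"wx": 0, "wy": 0, "tz": 0, "jaw": 1, "tx": 17, "ty": -37, "wz": 2.7}, {"wx": 0, "wy": 0, "tz": 0, "jaw": 1, "tx": 17, "ty": -37, "wz": 2.7}, {"wx": 0, "wy": 0, "tz": 0, "jaw": 1, "tx": 17, "ty": -37, "wz": 2.7}, {"wx": 0, "wy": 0, "tz": 0, "jaw": 1, "tx": 17, "ty": -37, "wz": 2.7}]}}

```text
clock: 1.1
position: [0.3484, 0.3645, 0.2188]
ee_rot: [44.2, 90.0, 31.0]
ft_force: [0.5, -0.9, -0.5]
opening: 0.0932
```

>>> {"fn": "move_arm", "kwargs": {"increments": [{"wx": 0, "wy": 0, "tz": 0, "jaw": 1, "tx": 17, "ty": -37, "wz": 2.7}, {"wx": 0, "wy": 0, "tz": 0, "jaw": 1, "tx": 17, "ty": -37, "wz": 2.7}, {"wx": 0, "wy": 0, "tz": 0, "jaw": 1, "tx": 17, "ty": -37, "wz": 2.7}, {"wx": 0, "wy": 0, "tz": 0, "jaw": 1, "tx": 17, "ty": -37, "wz": 2.7}, {"wx": 0, "wy": 0, "tz": 0, "jaw": 1, "tx": 17, "ty": -37, "wz": 2.5}]}}

```text
clock: 1.6
position: [0.4335, 0.1793, 0.219]
ee_rot: [14.9, 90.0, 15.1]
ft_force: [0.9, 0.0, -0.2]
opening: 0.0928
```

>>> {"fn": "move_arm", "kwargs": {"increments": [{"wx": 0, "wy": 0, "wz": 0, "tz": 0, "jaw": 0.6, "tx": 6, "ty": -19}, {"wx": 0, "wy": 0, "wz": 0, "tz": 0, "jaw": 0.6, "tx": 0, "ty": 0}, {"wx": 0, "wy": 0, "wz": 0, "tz": 0, "jaw": 0.6, "tx": 0, "ty": 0}]}}

```text
clock: 1.9
position: [0.439, 0.1619, 0.2187]
ee_rot: [78.0, 90.0, 78.0]
ft_force: [-0.7, 0.4, 0.7]
opening: 0.0732
```

```bash
python3 look.py b "dict(side=(200,115,90),top=(200,195,90))"
```

```text
t 1.9 pos [0.439  0.1619 0.2187] x [ 0.  0. -1.] jawyaw 89.97 F [-0.67  0.36  0.67] M [ 0.07  0.03 -0.01] op 0.0732 q [ 13.9 -13.5 105.5   0.   88.  -76. ]
```

View pics/lk_b.png

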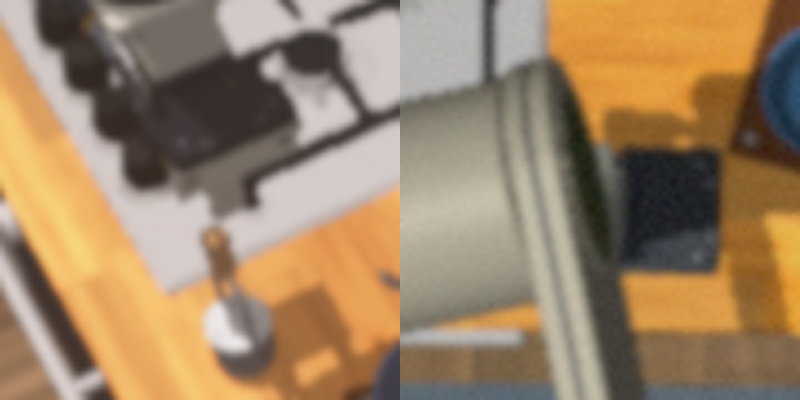

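The side view shows the open fingers at about crop (185–245,200), above the grip top at (213,238). The top view is blocked by the forearm. I'll descend to just over the grip and check.

>>> {"fn": "move_arm", "kwargs": {"increments": [{"wx": 0, "wy": 0, "wz": 0, "tz": -30, "jaw": 0.5, "tx": 0, "ty": 0}, {"wx": 0, "wy": 0, "wz": 0, "tz": -28, "jaw": 0.5, "tx": 0, "ty": 0}, {"wx": 0, "wy": 0, "wz": 0, "tz": 0, "jaw": 0.5, "tx": 0, "ty": 0}]}}

```text
clock: 2.3
position: [0.4358, 0.1623, 0.1566]
ee_rot: [-167.7, 89.6, -167.5]
ft_force: [-0.2, -0.3, -0.7]
opening: 0.0472
```

```bash
python3 look.py c "dict(side=(225,145,50),top=(200,195,90))"
python3 - <<'E'
from h import *
for p in ([.439,.1619,.160],[.439,.1619+.025,.16],[.439,.1619-.025,.16],[.439,.1614,.1475]): print((proj("side",p)[0]-[225,145])*8)
E
```

```text
t 2.3 pos [0.4358 0.1623 0.1566] x [-0.007 -0.002 -1.   ] jawyaw 90.16 F [-0.16 -0.32 -0.74] M [ 0.01 -0.05 -0.01] op 0.0472 q [ 14.1 -11.3 110.2   0.   81.6 -76.1]
[174.79766484 154.93799702]
[143.47585606 104.92791876]
[206.75484599 205.96254486]
[180.91260164 176.97668738]
```

View pics/lk_c.png

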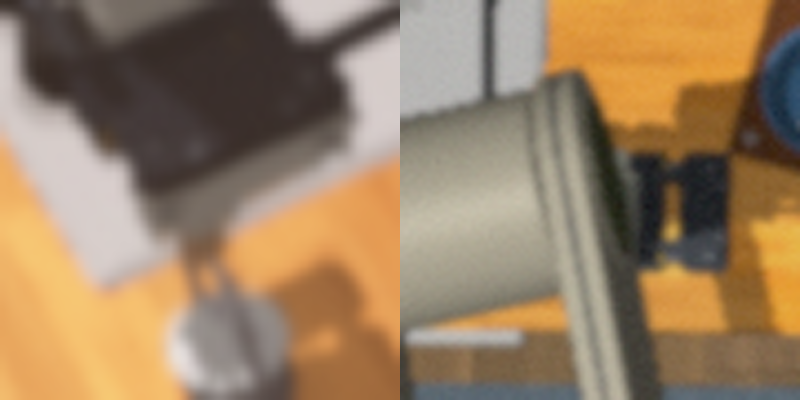

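>>> {"fn": "move_arm", "kwargs": {"increments": [{"wx": 0, "wy": 0, "wz": 0, "tz": -10, "jaw": 0.5, "tx": 0, "ty": 0}, {"wx": 0, "wy": 0, "wz": 0, "tz": -12, "jaw": 0.5, "tx": 0, "ty": 0}, {"wx": 0, "wy": 0, "wz": 0, "tz": 0, "jaw": 0.5, "tx": 0, "ty": 0}]}}

```text
clock: 2.7
position: [0.4381, 0.1617, 0.1371]
ee_rot: [-166.5, 89.9, -166.4]
ft_force: [-0.1, -0.5, 0.7]
opening: 0.0462
```

>>> {"fn": "move_arm", "kwargs": {"increments": [{"wx": 0, "wy": 0, "wz": 0, "tz": -12, "jaw": 0.5, "tx": 0, "ty": 0}, {"wx": 0, "wy": 0, "wz": 0, "tz": -11, "jaw": 0.5, "tx": 0, "ty": 0}, {"wx": 0, "wy": 0, "wz": 0, "tz": 0, "jaw": 0.5, "tx": 0, "ty": 0}, {"wx": 0, "wy": 0, "wz": 0, "tz": 0, "jaw": 0.5, "tx": 0, "ty": 0}]}}

```text
clock: 3.1
position: [0.4386, 0.1617, 0.1151]
ee_rot: [-165.1, 89.9, -165.0]
ft_force: [0.2, -0.2, -0.3]
opening: 0.0466
```

```bash
python3 look.py d "dict(side=(225,145,50),top=(200,195,90))"
```

```text
t 3.1 pos [0.4386 0.1617 0.1151] x [-0.001 -0.    -1.   ] jawyaw 90.05 F [ 0.2  -0.18 -0.28] M [ 0.04 -0.01 -0.01] op 0.0466 q [ 13.9  -9.1 112.7  -0.   76.5 -76.1]
```

View pics/lk_d.png

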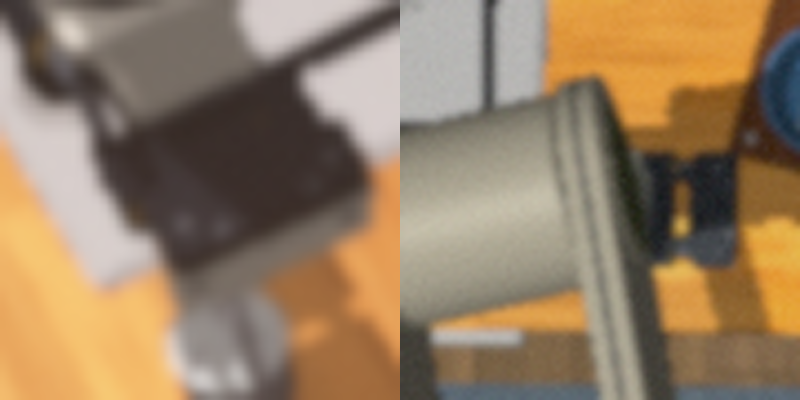

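>>> {"fn": "move_arm", "kwargs": {"increments": [{"wx": 0, "wy": 0, "wz": 0, "tz": 0, "jaw": 0.0, "tx": 0, "ty": 0}, {"wx": 0, "wy": 0, "wz": 0, "tz": 0, "jaw": 0, "tx": 0, "ty": 0}, {"wx": 0, "wy": 0, "wz": 0, "tz": 0, "jaw": 0, "tx": 0, "ty": 0}, {"wx": 0, "wy": 0, "wz": 0, "tz": 0, "jaw": 0, "tx": 0, "ty": 0}], "grip_force": 25}}

```text
clock: 3.6
position: [0.4391, 0.1618, 0.1158]
ee_rot: [8.1, 90.0, 8.2]
ft_force: [-0.3, 0.1, 0.4]
opening: 0.0189
```

```bash
python3 st.py
```

```text
t 3.6 pos [0.4391 0.1618 0.1158] x [ 0.  0. -1.] jawyaw 90.06 F [-0.29  0.05  0.36] M [0.03 0.   0.  ] op 0.0189 q [ 14.   -9.1 112.7  -0.   76.5 -76.1]
```

>>> {"fn": "move_arm", "kwargs": {"increments": [{"wx": 0, "wy": 0, "wz": 0, "tz": 0, "jaw": 0.0, "tx": 0, "ty": 0}, {"wx": 0, "wy": 0, "wz": 0, "tz": 0, "jaw": 0, "tx": 0, "ty": 0}, {"wx": 0, "wy": 0, "wz": 0, "tz": 0, "jaw": 0, "tx": 0, "ty": 0}]}}

```text
clock: 3.9
position: [0.4391, 0.1619, 0.1157]
ee_rot: [20.6, 90.0, 20.6]
ft_force: [0.9, -0.5, 1.0]
opening: 0.0162
```

>>> {"fn": "move_arm", "kwargs": {"increments": [{"wx": 0, "wy": 0, "wz": 0, "tz": 20, "jaw": 0.0, "tx": 0, "ty": 0}, {"wx": 0, "wy": 0, "wz": 0, "tz": 40, "jaw": 0, "tx": 0, "ty": 0}, {"wx": 0, "wy": 0, "wz": 0, "tz": 45, "jaw": 0, "tx": 0, "ty": 0}, {"wx": 0, "wy": 0, "wz": -4, "tz": 40, "jaw": 0, "tx": 0, "ty": 0}, {"wx": 0, "wy": 0, "wz": -5, "tz": 0, "jaw": 0, "tx": 0, "ty": 0}]}}

```text
clock: 4.4
position: [0.4417, 0.1625, 0.2674]
ee_rot: [23.2, 89.4, 14.1]
ft_force: [0.1, 0.3, -1.9]
opening: 0.0162
```

```bash
python3 look.py e "dict(side=(200,95,100),top=(200,185,100))"
```

```text
t 4.4 pos [0.4417 0.1625 0.2674] x [ 0.01   0.002 -1.   ] jawyaw 80.9 F [ 0.14  0.33 -1.86] M [ 0.02 -0.03 -0.07] op 0.0162 q [ 14.  -14.4 101.2   0.   92.6 -66.9]
```

View pics/lk_e.png

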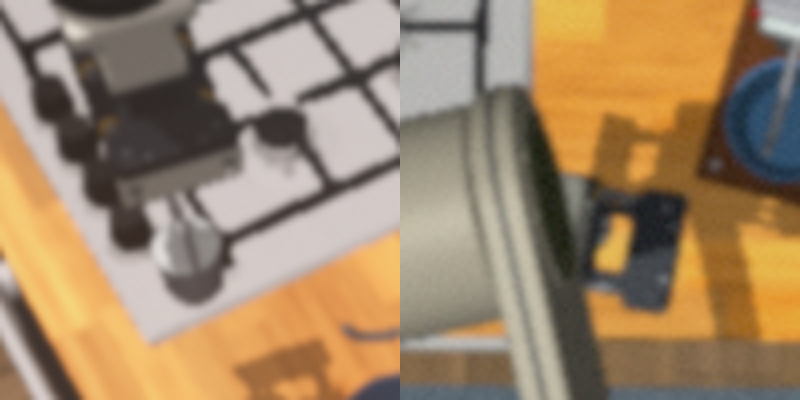

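>>> {"fn": "move_arm", "kwargs": {"increments": [{"wx": 0, "wy": 0, "wz": -2, "tz": 1, "jaw": 0.0, "tx": 0, "ty": -20}, {"wx": 0, "wy": 0, "wz": -2, "tz": 0, "jaw": 0, "tx": 1, "ty": -40}, {"wx": 0, "wy": 0, "wz": -2.6, "tz": 0, "jaw": 0, "tx": 1, "ty": -40}, {"wx": 0, "wy": 0, "wz": 0, "tz": 0, "jaw": 0, "tx": 1, "ty": -20}, {"wx": 0, "wy": 0, "wz": 0, "tz": 0, "jaw": 0, "tx": 0, "ty": 0}]}}

```text
clock: 5.0
position: [0.4411, 0.0396, 0.2598]
ee_rot: [-152.3, 89.8, -167.9]
ft_force: [-0.2, 0.8, -2.3]
opening: 0.0158
```

>>> {"fn": "move_arm", "kwargs": {"increments": [{"wx": 0, "wy": 0, "wz": 0, "tz": 0, "jaw": 0.0, "tx": 0, "ty": 0}, {"wx": 0, "wy": 0, "wz": 0, "tz": 0, "jaw": 0, "tx": 0, "ty": 0}]}}

```text
clock: 5.2
position: [0.4416, 0.0426, 0.2608]
ee_rot: [179.6, 89.9, 164.1]
ft_force: [0.7, -0.5, -0.9]
opening: 0.016
```

```bash
python3 look.py f "dict(side=(250,120,100),top=(235,155,100))"
```

```text
t 5.2 pos [0.4416 0.0426 0.2608] x [-0.002  0.    -1.   ] jawyaw 74.55 F [ 0.75 -0.52 -0.88] M [ 0.02 -0.03 -0.02] op 0.016 q [ -1.1 -18.1 104.9   0.   93.3 -75.7]
```

View pics/lk_f.png

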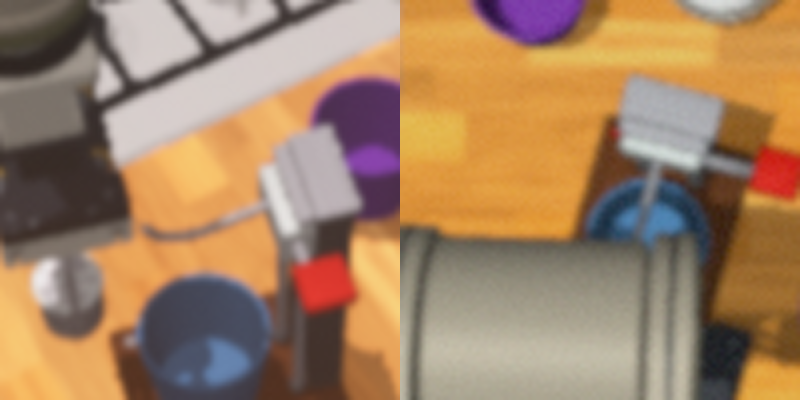

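```bash
cat > ov.py <<'E'
import sys
from h import *
from st import st
from bench import manip
st();s_=manip.sense();tag=sys.argv[1];x,y,w,h=eval(sys.argv[2]);k=800//w
from scipy.spatial.transform import Rotation as Ro
R=Ro.from_euler('xyz',s_["ee_rot"],degrees=True).as_matrix()
v=np.load("v.npy");s=v[:3];yaw=np.arctan2(R[1,1],R[0,1])-np.pi/2
i=np.r_[s_["position"][:2],yaw];dz=1000*s_["position"][2]-115.7
f=imaging.grab_frame("side")[:,:,::-1].copy();cv2.imwrite(f"pics/raw_{tag}.png",f)
im=cv2.resize(f[y:y+h,x:x+w],None,fx=k,fy=k,interpolation=cv2.INTER_CUBIC)
def D(p,pl,c,d=0):
    q=(proj("side",pose(p,(np.array(pl,float)+[0,0,d])/1000))-[x,y]+.5)*k
    cv2.polylines(im,[q.round().astype(int)],False,c,1,cv2.LINE_AA)
t=np.linspace(0,2*np.pi,40)
D(s,[(-17,-99,255),(-17,-65,255),(17,-65,255),(17,-99,255),(-17,-99,255)],(255,255,0))
D(s,[(-15,0,225.5),(-65,0,211.5),(-95,0,229.5)],(0,255,255))
if len(sys.argv)<4:
    for r,z in((23.5,45),(21,0)):D(i,[(r*np.cos(a),r*np.sin(a),z) for a in t],(0,255,0),dz)
    D(i,[(0,-24,45),(0,-24,105),(0,24,105),(0,24,45)],(0,0,255),dz)
cv2.imwrite(f"pics/ov_{tag}.png",im)
E
python3 ov.py g "(255,145,100,70)"
```

```text
t 5.3 pos [0.4418 0.0428 0.2612] x [-0.001  0.    -1.   ] jawyaw 74.57 F [-0.72  0.11 -1.69] M [ 0.05 -0.03 -0.02] op 0.0161 q [ -1.1 -18.1 104.9   0.   93.3 -75.7]
```

View pics/ov_g.png

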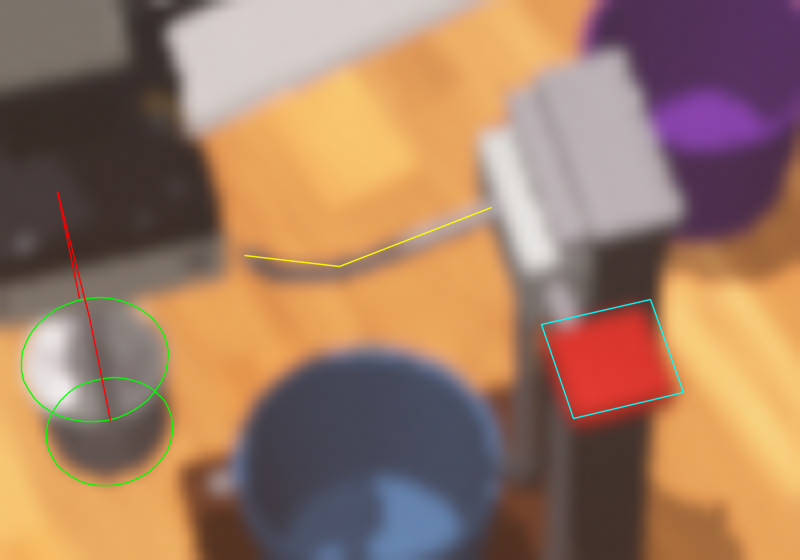

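>>> {"fn": "move_arm", "kwargs": {"increments": [{"wx": 0, "wy": 0, "wz": 0, "tz": 1, "jaw": 0.0, "tx": 10, "ty": -2.8}, {"wx": 0, "wy": 0, "wz": 0, "tz": 0, "jaw": 0, "tx": 15, "ty": -4.2}, {"wx": 0, "wy": 0, "wz": 0, "tz": 0, "jaw": 0, "tx": 15, "ty": -4.2}, {"wx": 0, "wy": 0, "wz": 0, "tz": 0, "jaw": 0, "tx": 10, "ty": -2.8}, {"wx": 0, "wy": 0, "wz": 0, "tz": 0, "jaw": 0, "tx": 0, "ty": 0}]}}

```text
clock: 5.85
position: [0.4929, 0.0276, 0.2623]
ee_rot: [-160.7, 90.0, -176.3]
ft_force: [0.1, 1.4, -1.8]
opening: 0.016
```

>>> {"fn": "move_arm", "kwargs": {"increments": [{"wx": 0, "wy": 0, "wz": 0, "tz": 0, "jaw": 0.0, "tx": 10, "ty": -2.8}, {"wx": 0, "wy": 0, "wz": 0, "tz": 0, "jaw": 0, "tx": 12, "ty": -3.3}, {"wx": 0, "wy": 0, "wz": 0, "tz": 0, "jaw": 0, "tx": 7, "ty": -2}, {"wx": 0, "wy": 0, "wz": 0, "tz": 0, "jaw": 0, "tx": 0, "ty": 0}, {"wx": 0, "wy": 0, "wz": 0, "tz": 0, "jaw": 0, "tx": 0, "ty": 0}]}}

```text
clock: 6.35
position: [0.5208, 0.0198, 0.2625]
ee_rot: [-177.2, 90.0, 167.3]
ft_force: [0.0, -0.3, -1.1]
opening: 0.0158
```

```bash
python3 ov.py h "(255,145,100,70)"
```

```text
t 6.35 pos [0.5208 0.0198 0.2625] x [-0.001  0.    -1.   ] jawyaw 74.45 F [ 0.03 -0.27 -1.08] M [ 0.01  0.05 -0.01] op 0.0158 q [ -3.5  -5.6  93.9   0.   91.7 -77.9]
```

View pics/ov_h.png

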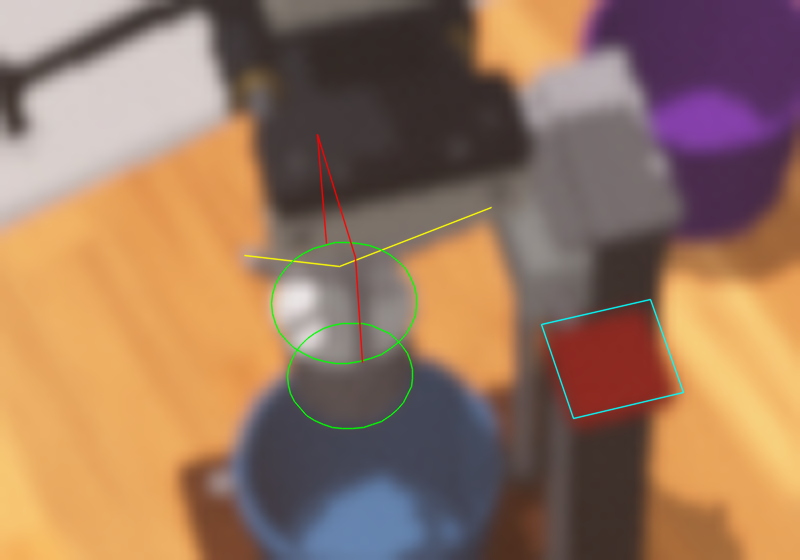

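>>> {"fn": "move_arm", "kwargs": {"increments": [{"wx": 0, "wy": 0, "wz": 0, "tz": -8, "jaw": 0.0, "tx": 0, "ty": 0}, {"wx": 0, "wy": 0, "wz": 0, "tz": -10, "jaw": 0, "tx": 0, "ty": 0}, {"wx": 0, "wy": 0, "wz": 0, "tz": -8, "jaw": 0, "tx": 0, "ty": 0}, {"wx": 0, "wy": 0, "wz": 0, "tz": 0, "jaw": 0, "tx": 0, "ty": 0}, {"wx": 0, "wy": 0, "wz": 0, "tz": 0, "jaw": 0, "tx": 0, "ty": 0}]}}

```text
clock: 6.9
position: [0.5206, 0.0198, 0.2361]
ee_rot: [-168.9, 89.9, 175.6]
ft_force: [-0.2, 0.0, -2.2]
opening: 0.0159
```

```bash
python3 ov.py i "(255,145,100,70)"
```

```text
t 6.9 pos [0.5206 0.0198 0.2361] x [-0.001  0.    -1.   ] jawyaw 74.45 F [-0.22  0.02 -2.24] M [-0.04 -0.03 -0.01] op 0.0159 q [ -3.5  -5.2  96.3   0.   89.  -77.9]
```

View pics/ov_i.png

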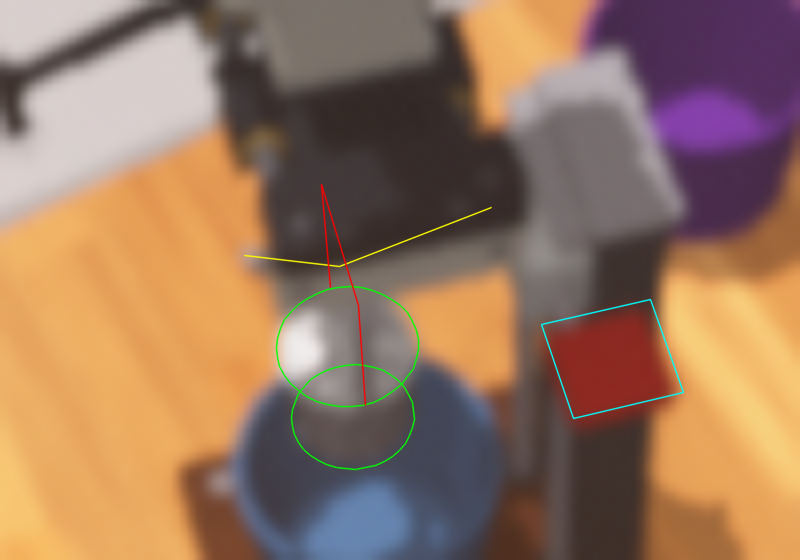

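>>> {"fn": "move_arm", "kwargs": {"increments": [{"wx": 0, "wy": 0, "wz": 0, "tz": -3, "jaw": 0.0, "tx": 0, "ty": 0}, {"wx": 0, "wy": 0, "wz": 0, "tz": -3, "jaw": 0, "tx": 0, "ty": 0}, {"wx": 0, "wy": 0, "wz": 0, "tz": 0, "jaw": 0, "tx": 0, "ty": 0}, {"wx": 0, "wy": 0, "wz": 0, "tz": 0, "jaw": 0, "tx": 0, "ty": 0}]}}

```text
clock: 7.35
position: [0.521, 0.0197, 0.2305]
ee_rot: [-149.4, 90.0, -164.9]
ft_force: [0.4, 0.0, -2.0]
opening: 0.0159
```

>>> {"fn": "move_arm", "kwargs": {"increments": [{"wx": 0, "wy": 0, "wz": 0, "tz": -2, "jaw": 0.0, "tx": 0, "ty": 0}, {"wx": 0, "wy": 0, "wz": 0, "tz": 0, "jaw": 0, "tx": 0, "ty": 0}, {"wx": 0, "wy": 0, "wz": 0, "tz": 0, "jaw": 0, "tx": 0, "ty": 0}]}}

```text
clock: 7.65
position: [0.521, 0.0197, 0.2286]
ee_rot: [-163.3, 90.0, -178.8]
ft_force: [0.1, 0.0, -1.0]
opening: 0.016
```

```bash
python3 st.py
```

```text
t 7.65 pos [0.521  0.0197 0.2286] x [-0. -0. -1.] jawyaw 74.45 F [ 0.09  0.03 -1.02] M [ 0.01  0.   -0.07] op 0.016 q [ -3.5  -5.   96.9  -0.   88.1 -77.9]
```

>>> {"fn": "move_arm", "kwargs": {"increments": [{"wx": 0, "wy": 0, "wz": 0, "tz": -1.5, "jaw": 0.0, "tx": 0, "ty": 0}, {"wx": 0, "wy": 0, "wz": 0, "tz": 0, "jaw": 0, "tx": 0, "ty": 0}, {"wx": 0, "wy": 0, "wz": 0, "tz": 0, "jaw": 0, "tx": 0, "ty": 0}]}}

```text
clock: 7.95
position: [0.5212, 0.0197, 0.2277]
ee_rot: [10.5, 90.0, -5.0]
ft_force: [-0.2, -0.8, 3.3]
opening: 0.0158
```

>>> {"fn": "move_arm", "kwargs": {"increments": [{"wx": 0, "wy": 0, "wz": 0, "tz": -1.5, "jaw": 0.0, "tx": 0, "ty": 0}, {"wx": 0, "wy": 0, "wz": 0, "tz": 0, "jaw": 0, "tx": 0, "ty": 0}, {"wx": 0, "wy": 0, "wz": 0, "tz": 0, "jaw": 0, "tx": 0, "ty": 0}]}}

```text
clock: 8.25
position: [0.5212, 0.0197, 0.2259]
ee_rot: [11.6, 90.0, -3.9]
ft_force: [-1.0, -0.3, 4.4]
opening: 0.0159
```

```bash
python3 ov.py j "(255,145,100,70)"
```

```text
t 8.25 pos [0.5212 0.0197 0.2259] x [ 0.001 -0.    -1.   ] jawyaw 74.45 F [-0.96 -0.29  4.44] M [0.04 0.2  0.  ] op 0.0159 q [ -3.5  -5.   97.1  -0.   87.8 -77.9]
```

View pics/ov_j.png

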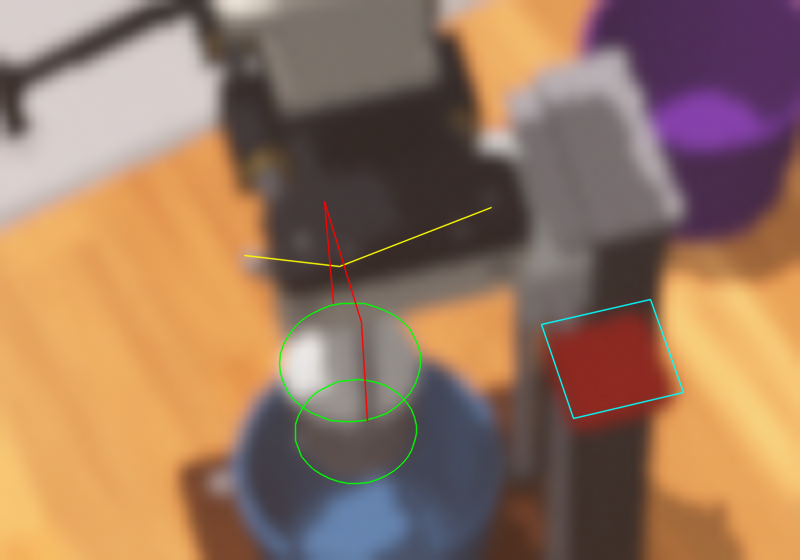

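Contact came at TCP z ≈ 0.2277 m, as predicted for the bar in the valley. I'll ease up by 1 mm and open gently.

>>> {"fn": "move_arm", "kwargs": {"increments": [{"wx": 0, "wy": 0, "wz": 0, "tz": 1, "jaw": 0.0, "tx": 0, "ty": 0}, {"wx": 0, "wy": 0, "wz": 0, "tz": 0, "jaw": 0.19, "tx": 0, "ty": 0}, {"wx": 0, "wy": 0, "wz": 0, "tz": 0, "jaw": 0.22, "tx": 0, "ty": 0}, {"wx": 0, "wy": 0, "wz": 0, "tz": 0, "jaw": 0.28, "tx": 0, "ty": 0}, {"wx": 0, "wy": 0, "wz": 0, "tz": 0, "jaw": 0.34, "tx": 0, "ty": 0}]}}

```text
clock: 8.8
position: [0.5208, 0.0197, 0.2262]
ee_rot: [-168.6, 90.0, 175.8]
ft_force: [0.6, 0.5, -0.4]
opening: 0.0292
```

>>> {"fn": "move_arm", "kwargs": {"increments": [{"wx": 0, "wy": 0, "wz": 0, "tz": 0, "jaw": 0.36, "tx": 0, "ty": 0}, {"wx": 0, "wy": 0, "wz": 0, "tz": 0, "jaw": 0.36, "tx": 0, "ty": 0}, {"wx": 0, "wy": 0, "wz": 0, "tz": 0, "jaw": 0.36, "tx": 0, "ty": 0}]}}

```text
clock: 9.1
position: [0.521, 0.0197, 0.2266]
ee_rot: [-164.9, 90.0, 179.5]
ft_force: [-0.9, 0.2, 0.5]
opening: 0.0334
```

```bash
python3 ov.py k "(255,145,100,70)"
```

```text
t 9.1 pos [0.521  0.0197 0.2266] x [-0.  0. -1.] jawyaw 74.45 F [-0.95  0.18  0.55] M [ 0.02 -0.05  0.01] op 0.0334 q [ -3.5  -5.   97.1  -0.   87.9 -77.9]
```

View pics/ov_k.png

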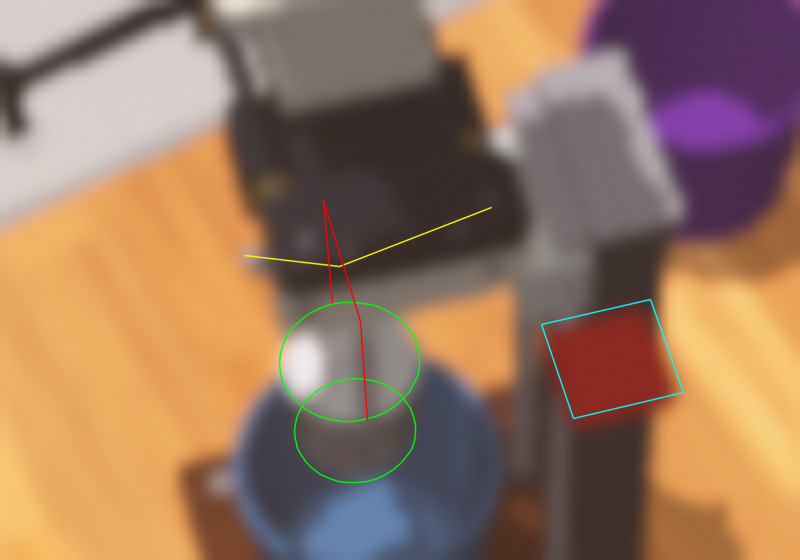

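>>> {"fn": "move_arm", "kwargs": {"increments": [{"wx": 0, "wy": 0, "wz": 0, "tz": 5, "jaw": 0.36, "tx": 0, "ty": 0}, {"wx": 0, "wy": 0, "wz": 0, "tz": 12, "jaw": 0.36, "tx": 0, "ty": 0}, {"wx": 0, "wy": 0, "wz": 0, "tz": 18, "jaw": 0.36, "tx": 0, "ty": 0}, {"wx": 0, "wy": 0, "wz": 0, "tz": 25, "jaw": 0.36, "tx": 0, "ty": 0}, {"wx": 0, "wy": 0, "wz": 0, "tz": 20, "jaw": 0.36, "tx": 0, "ty": 0}]}}

```text
clock: 9.65
position: [0.5213, 0.0197, 0.3092]
ee_rot: [11.9, 89.9, -3.6]
ft_force: [0.3, -0.1, -0.4]
opening: 0.0335
```

```bash
python3 ov.py l "(255,145,100,70)" x
```

```text
t 9.65 pos [0.5213 0.0197 0.3092] x [ 0.002 -0.    -1.   ] jawyaw 74.45 F [ 0.27 -0.07 -0.35] M [ 0.07 -0.07 -0.01] op 0.0335 q [ -3.5  -6.   89.5  -0.   96.4 -77.9]
```

View pics/ov_l.png

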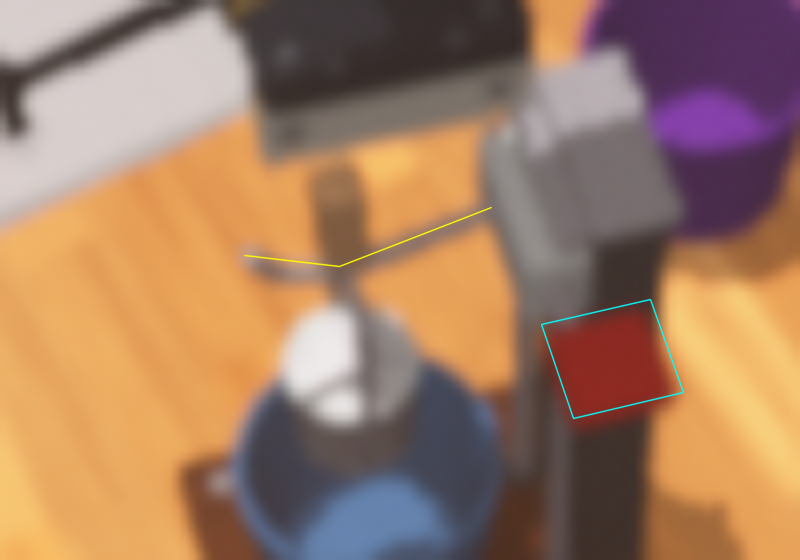

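The infuser hangs in the hook valley: its grip is at crop (338,200) and the can is centred over the pot at (350,365). Next I move over the pad with the fingers shut.

>>> {"fn": "move_arm", "kwargs": {"increments": [{"wx": 0, "wy": 0, "wz": 0, "tz": 0, "jaw": 0, "tx": 6, "ty": -14}, {"wx": 0, "wy": 0, "wz": 0, "tz": 0, "jaw": 0, "tx": 12, "ty": -28}, {"wx": 0, "wy": 0, "wz": 0, "tz": 0, "jaw": 0, "tx": 12, "ty": -28}, {"wx": 0, "wy": 0, "wz": 0, "tz": 0, "jaw": 0, "tx": 10, "ty": -25}, {"wx": 0, "wy": 0, "wz": 0, "tz": -15, "jaw": 0, "tx": 0, "ty": 0}]}}

```text
clock: 10.2
position: [0.5622, -0.0792, 0.2917]
ee_rot: [-31.2, 89.9, -47.0]
ft_force: [0.6, 0.4, -0.1]
opening: 0.0013
```

>>> {"fn": "move_arm", "kwargs": {"increments": [{"wx": 0, "wy": 0, "wz": 0, "tz": -15, "jaw": 0, "tx": 0, "ty": 0}, {"wx": 0, "wy": 0, "wz": 0, "tz": -10, "jaw": 0, "tx": 0, "ty": 0}, {"wx": 0, "wy": 0, "wz": 0, "tz": 0, "jaw": 0, "tx": 0, "ty": 0}, {"wx": 0, "wy": 0, "wz": 0, "tz": 0, "jaw": 0, "tx": 0, "ty": 0}]}}

```text
clock: 10.6
position: [0.5606, -0.0745, 0.2662]
ee_rot: [177.4, 89.9, 161.9]
ft_force: [-0.2, -0.3, 0.0]
opening: 0.0003
```

```bash
python3 ov.py m "(275,130,100,70)" x; python3 look.py m "dict(side=(270,110,100),top=(260,150,100))"
```

```text
t 10.6 pos [ 0.5606 -0.0745  0.2662] x [-0.001  0.    -1.   ] jawyaw 74.52 F [-0.15 -0.28  0.02] M [0.05 0.   0.02] op 0.0003 q [-12.8   1.3  86.8   0.   91.9 -87.3]
t 10.65 pos [ 0.561  -0.0746  0.2671] x [ 0.001 -0.    -1.   ] jawyaw 74.51 F [-0.17 -0.32  0.39] M [-0.04  0.05 -0.  ] op 0.001 q [-12.8   1.3  86.8   0.   91.9 -87.3]
```

View pics/ov_m.png

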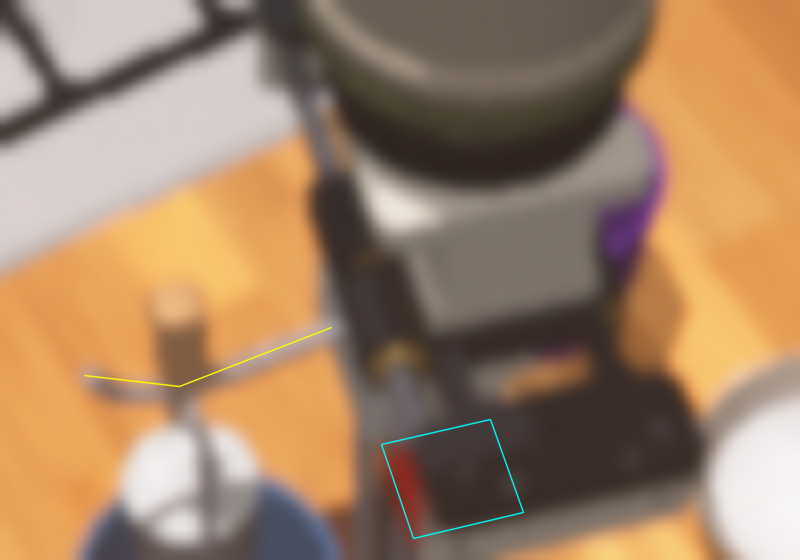

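View pics/lk_m.png

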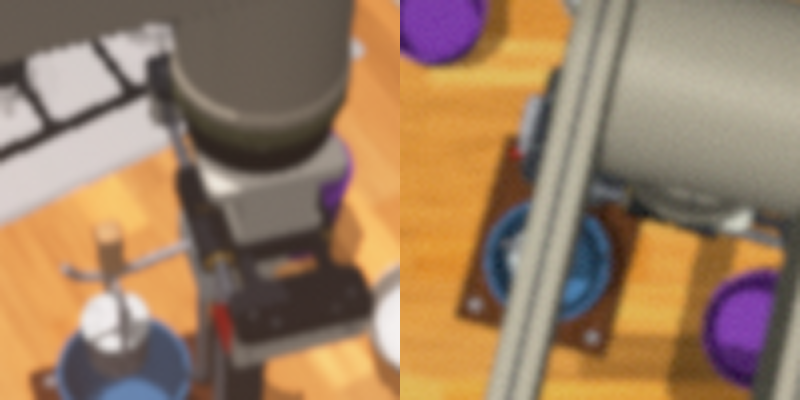

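>>> {"fn": "move_arm", "kwargs": {"increments": [{"wx": 0, "wy": 0, "wz": 0, "tz": -6, "jaw": 0, "tx": 0, "ty": -1}, {"wx": 0, "wy": 0, "wz": 0, "tz": -5, "jaw": 0, "tx": 0, "ty": 0}, {"wx": 0, "wy": 0, "wz": 0, "tz": -3, "jaw": 0, "tx": 0, "ty": 0}, {"wx": 0, "wy": 0, "wz": 0, "tz": 0, "jaw": 0, "tx": 0, "ty": 0}, {"wx": 0, "wy": 0, "wz": 0, "tz": 0, "jaw": 0, "tx": 0, "ty": 0}]}}

```text
clock: 11.25
position: [0.5612, -0.0763, 0.2532]
ee_rot: [2.5, 90.0, -13.1]
ft_force: [-0.7, 0.4, 4.8]
opening: 0.0005
```

```bash
python3 st.py
```

```text
t 11.25 pos [ 0.5612 -0.0763  0.2532] x [ 0.001 -0.    -1.   ] jawyaw 74.45 F [-0.72  0.4   4.81] M [-0.    0.07  0.05] op 0.0005 q [-12.9   1.5  87.9  -0.   90.5 -87.4]
```

>>> {"fn": "move_arm", "kwargs": {"increments": [{"wx": 0, "wy": 0, "wz": 0, "tz": -4, "jaw": 0, "tx": 0, "ty": 0}, {"wx": 0, "wy": 0, "wz": 0, "tz": -5, "jaw": 0, "tx": 0, "ty": 0}, {"wx": 0, "wy": 0, "wz": 0, "tz": -5, "jaw": 0, "tx": 0, "ty": 0}, {"wx": 0, "wy": 0, "wz": 0, "tz": -5, "jaw": 0, "tx": 0, "ty": 0}, {"wx": 0, "wy": 0, "wz": 0, "tz": -4, "jaw": 0, "tx": 0, "ty": 0}]}}

```text
clock: 11.75
position: [0.5612, -0.0764, 0.2304]
ee_rot: [1.1, 89.9, -14.5]
ft_force: [-1.8, 0.2, 6.4]
opening: 0.0007
```

```bash
python3 look.py n "dict(side=(270,110,100),top=(260,150,100))"
```

```text
t 11.75 pos [ 0.5612 -0.0764  0.2304] x [ 0.001 -0.    -1.   ] jawyaw 74.45 F [-1.82  0.17  6.39] M [0.1  0.36 0.05] op 0.0007 q [-12.9   1.9  89.9  -0.   88.1 -87.4]
```

View pics/lk_n.png

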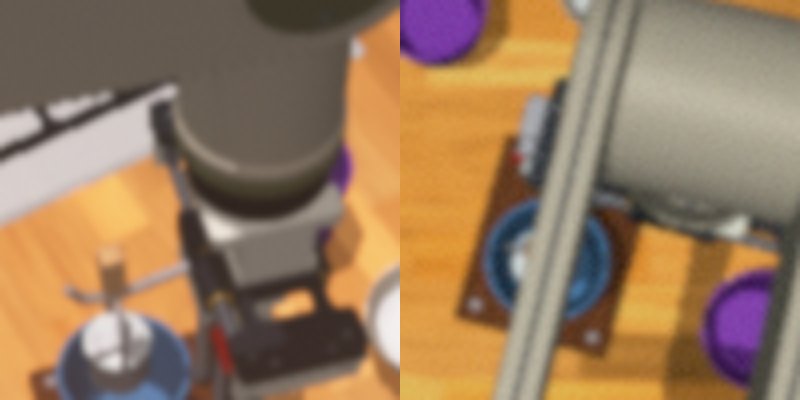

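>>> {"fn": "move_arm", "kwargs": {"increments": [{"wx": 0, "wy": 0, "wz": 0, "tz": -4, "jaw": 0, "tx": 0, "ty": 0}, {"wx": 0, "wy": 0, "wz": 0, "tz": -5, "jaw": 0, "tx": 0, "ty": 0}, {"wx": 0, "wy": 0, "wz": 0, "tz": -5, "jaw": 0, "tx": 0, "ty": 0}, {"wx": 0, "wy": 0, "wz": 0, "tz": -5, "jaw": 0, "tx": 0, "ty": 0}, {"wx": 0, "wy": 0, "wz": 0, "tz": -4, "jaw": 0, "tx": 0, "ty": 0}]}}

```text
clock: 12.35
position: [0.5613, -0.0763, 0.2078]
ee_rot: [0.3, 89.9, -15.2]
ft_force: [-3.5, 0.8, 10.0]
opening: 0.0003
```

```bash
python3 look.py o "dict(side=(270,110,100),top=(260,150,100))"
```

```text
t 12.35 pos [ 0.5613 -0.0763  0.2078] x [ 0.001 -0.    -1.   ] jawyaw 74.46 F [-3.54  0.77  9.96] M [0.15 0.54 0.05] op 0.0003 q [-12.9   2.5  91.6  -0.   85.8 -87.4]
```

View pics/lk_o.png

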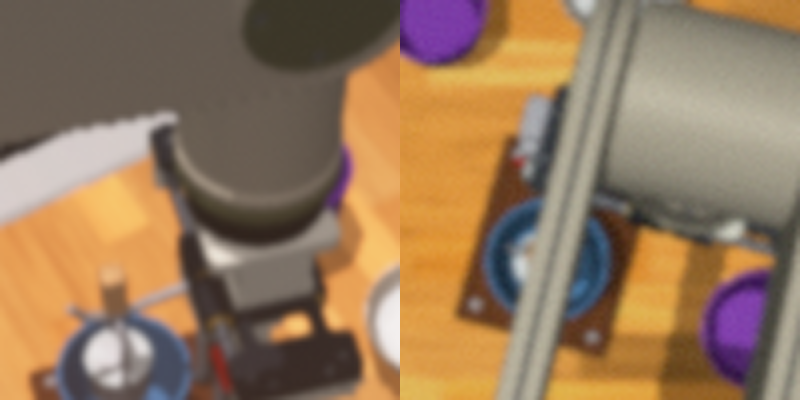

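>>> {"fn": "move_arm", "kwargs": {"increments": [{"wx": 0, "wy": 0, "wz": 0, "tz": -4, "jaw": 0, "tx": 0, "ty": 0}, {"wx": 0, "wy": 0, "wz": 0, "tz": -4, "jaw": 0, "tx": 0, "ty": 0}, {"wx": 0, "wy": 0, "wz": 0, "tz": -4, "jaw": 0, "tx": 0, "ty": 0}, {"wx": 0, "wy": 0, "wz": 0, "tz": -2, "jaw": 0, "tx": 0, "ty": 0}, {"wx": 0, "wy": 0, "wz": 0, "tz": 0, "jaw": 0, "tx": 0, "ty": 0}]}}

```text
clock: 12.95
position: [0.5613, -0.0764, 0.1941]
ee_rot: [-1.0, 89.9, -16.5]
ft_force: [-4.1, 0.2, 11.7]
opening: 0.0006
```

>>> {"fn": "move_arm", "kwargs": {"increments": [{"wx": 0, "wy": 0, "wz": 0, "tz": 0, "jaw": 0, "tx": 0, "ty": 0}, {"wx": 0, "wy": 0, "wz": 0, "tz": 0, "jaw": 0, "tx": 0, "ty": 0}]}}

```text
clock: 13.15
position: [0.5613, -0.0764, 0.1944]
ee_rot: [-1.1, 89.9, -16.7]
ft_force: [-3.7, 0.9, 11.5]
opening: 0.0001
```

```bash
python3 look.py p "dict(side=(270,110,100),top=(260,150,100))"
```

```text
t 13.15 pos [ 0.5613 -0.0764  0.1944] x [ 0.001 -0.    -1.   ] jawyaw 74.45 F [-3.75  0.94 11.45] M [0.13 0.76 0.04] op 0.0001 q [-12.9   2.9  92.6  -0.   84.4 -87.4]
```

View pics/lk_p.png

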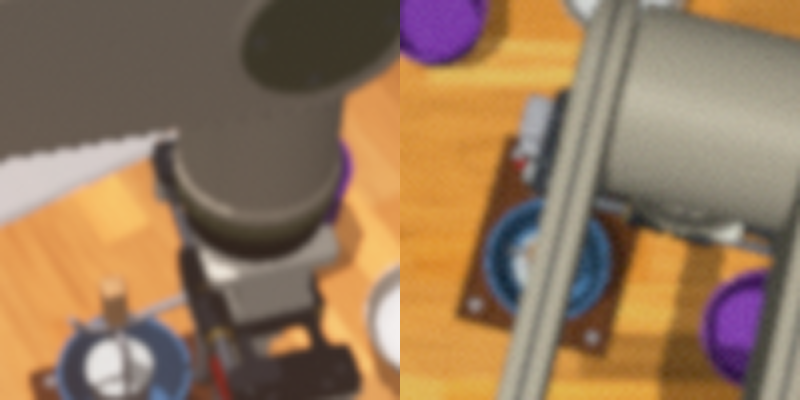

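>>> {"fn": "move_arm", "kwargs": {"increments": [{"wx": 0, "wy": 0, "wz": 0, "tz": -1.5, "jaw": 0, "tx": 0, "ty": 0}, {"wx": 0, "wy": 0, "wz": 0, "tz": 0, "jaw": 0, "tx": 0, "ty": 0}, {"wx": 0, "wy": 0, "wz": 0, "tz": 0, "jaw": 0, "tx": 0, "ty": 0}, {"wx": 0, "wy": 0, "wz": 0, "tz": 0, "jaw": 0, "tx": 0, "ty": 0}]}}

```text
clock: 13.65
position: [0.5613, -0.0764, 0.1929]
ee_rot: [-1.3, 89.9, -16.9]
ft_force: [-3.9, -0.1, 12.7]
opening: 0.0003
```

```bash
python3 look.py q "dict(side=(265,150,70),top=(260,150,100))"
python3 - <<'E'
from h import *
# hook tip observed check: predict carriage drop from side px of hook tip
v=np.load("v.npy")
for d in (40,60,66): print(d,((proj("side",pose(v[:3],np.array([-95,0,229.5-d])/1000))[0]-[265,150])*400/70).round(1))
E
```

```text
t 13.65 pos [ 0.5613 -0.0764  0.1929] x [ 0.001 -0.    -1.   ] jawyaw 74.45 F [-3.93 -0.13 12.65] M [ 0.11  0.73 -0.03] op 0.0003 q [-12.9   3.   92.7  -0.   84.2 -87.4]
40 [120.2 200.4]
60 [123.2 223.9]
66 [124.  230.8]
```

View pics/lk_q.png

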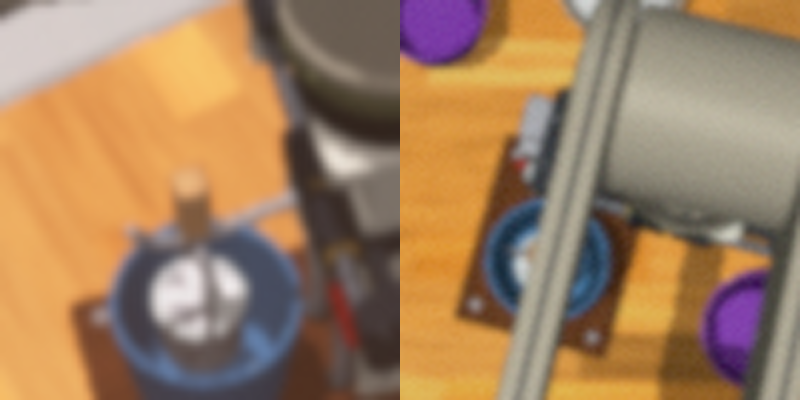

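The hook tip is at side crop (133,236), which means a drop of about 62 mm. The infuser is inside the blue pot, still on the hook. Handing in.

```bash
python3 -c "
from bench import manip
print(manip.sign_off())"; python3 st.py
```

```text
the job is handed in; nothing more can be done
None
the job is handed in; nothing more can be done
```

The infuser is hanging on the hook, released. The red pad is held down at the third level, so the infuser dips into the blue pot. I handed in at 13.75 s of the 51 s allowed; no verdict was reported.

**Last checks**
- **Level:** the fingertips were at z = 0.193 m, about 62 mm below the pad's rest height. The upward force was about 12.7 N, which fits the third level. The hook tip's position in the side view suggested 62 to 65 mm, so that agrees only roughly. The end stop is at 66 mm.
- **Infuser:** the side view showed it still on the hook and inside the blue pot.
- **Other items:** the pot had not visibly shifted and the arm stayed clear of the rest. I did not re-measure the bowl, bottle and jar at the end.

**Where it was less certain**
- **First calls refused:** the first three move calls were rejected because some keys were missing. The arm had not moved.
- **Camera disagreement:** the first stand fit left errors of up to about 1.6 px between the two cameras. The bar still touched the hook within about 1 mm of the predicted height.
- **Sideways force:** there was a steady drag of about 4 N on the fingertips while pressing.
- **Top view:** the forearm largely blocked it from the pre-grasp approach on, so most later visual checks used the side view.

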